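# Set the snap-off lever and index the stencil printer's platen

### The arm

A 7-joint arm with a two-finger parallel gripper is mounted at the origin on the work surface. World frame = base frame: x ahead of the robot, y to its left, z up, the work surface at z = 0. Lengths are in m, angles in rad, forces in N, time in s.
With the tool pointing down it reaches from about 0.4 to 0.85 m from the base axis. Payload 10.4 kg.
Tool frame: the origin (TCP) lies at the very end of the fingers, on their centre line; the grasp point (between the pads) lies 19 mm behind it; z points along the fingers, y is the line along which they close (so a half turn about z gives the same grasp; the last joint's range is limited). The gripper opens to 85 mm and grips with 20 to 120 N. Pads are 22 mm wide; open, the fingers measure 114 mm over their backs; the gripper's body (76 mm by 85 mm) begins 54 mm behind the grasp point. The pads swing forward as they close: fully open they stand 13 mm farther back than shut.
Start: joints at [-1.291, 0.332, -0.065, 1.46, 0.022, 1.35, -0.088], TCP at [0.186, 0.597, 0.231] pointing down, gripper open.
Joint ranges: [-2.6, 2.6], [-0.5, 2.12], [-1.47, 1.34], [0.16, 2.42], [-1.27, 4.41], [0.06, 2.06], [-2.6, 2.6]. Speed limits (rad/s): [2.22, 2.22, 2.79, 2.79, 3.14, 3.14, 3.14].

### API

Orientations are given as a 3x3 rotation matrix whose columns are the frame's x, y, z axes.
In Python, from bench import * gives the robot as it stands.
- The arm moves only by the shell command python3 -m pendant 'ROWS' [OPENING] [FORCE]. ROWS is JSON, a list of rows, each a list of 6 numbers: the shift along the tool's x, y, z as a fraction of full scale, then the turn, a rotation vector about the tool's x, y, z as a fraction of full scale. In form: [[dx, dy, dz, ax, ay, az], ...]. A call has 1 to 10 rows; each row is the pose to reach, as a shift and turn from the pose commanded when the call began, along the tool's axes at that moment; what a row does not reach only later rows make up. Full scale, the value 1, is 20 cm for a shift and 30 degrees for a turn. A row lasts 1/10 s, in which the tool goes at most 50 mm and 8.59 degrees, less where a joint would pass 70% of its speed; a pose out of reach is approached as far as the arm can. A call with a number of a shift or a turn outside -1 to 1 is refused whole. A call with a gripper value outside its range is refused whole. OPENING is the opening, from 0 (shut) to 1 (fully open), set as the call begins (- or left out, the last holds). The fingers move at their own pace and stop on an object; FORCE is the grip in N (left out, the last holds). Time passes only in rows, so rows that repeat a pose let the fingers close. It gives the time, the measured TCP pose, the force, the opening and the grip force at its end, in the units of the state.
- state(): the state, without advancing time (a new reading comes with each control period).
- snapshot(name): name is "scene" or "side" or "wrist"; returns a dict with "frame" (480x640x3 uint8, blue, green, red), "K" (3x3 intrinsics, pixels), "camera_from_world" (4x4, takes a point from world to camera coordinates). Camera axes: x right, y down, z forward; pixel columns grow to the right and rows downward; lengths in m; the calibration is good to about 2 mm. A picture is of the moment at which its call begins. There is no depth.
- finish_job(): hands the job in; it is judged then, once.
The state is a dict: "clock": time; "joint_positions": joint angles; "joint_velocities": joint speeds; "tau": joint torques, N m; "tcp_pos": TCP position; "eef_rot": TCP orientation; "ft_force": force on the tool from outside, world axes, zero at the start; "moment": the same for the moment, N m; "width": opening from 0.0 (shut) to 1.0 (fully open); "finger_force": force on a finger pad.
Only numpy, scipy, OpenCV 4.12 (cv2) and the standard library are available. Lean on these libraries where they do the work, as an engineer would, in place of code of your own. Each camera call takes 0.05 s, during which the arm holds its last target. There are 200 camera calls.

### The job

Get the stencil printer ready for a print: first set the snap-off lever to 60 degrees up from flat on its dial and let go of it, then take the platen by its black handle and slide it to the left along its rails until you feel the spring ball click into the notch, without running on to the far end stop. Finish there: the program ends still holding the handle, with the platen at rest in the notch and the lever still at 60 degrees. Leave the disc, tub, beaker and jar where they stand.

Things in the scene. Friction and masses are not known exactly. Their poses are not given: they have to be found in the camera images.
- printer: fixed white printer bed, 340 mm (its x) by 580 mm (its y), bed surface 50 mm above the table; origin on the table under its middle. Its x axis points away from the robot, its y axis to the left along the slide; turned up to 15 degrees. All its parts turn with it. Two steel rails along y carry the platen.
- carriage (a joint): travel of the platen along the bed's +y (left), m: 0 right end stop, 0.135 left end stop; starts at 0.003 to 0.025. Drag about 1 N. The notch lies somewhere from 0.065 to 0.115 (differs each time: feel it). Within 5 mm of its centre the ball pulls the platen to the centre with 4 to 7 N, so a platen let loose there seats itself; pushing on out of it takes about 8 N.
- handle (a point): centre of the black handle block standing on the platen near its left end: 22 mm wide (bed x), 36 mm long (bed y), 45 mm high; this point is at mid-height, 104.5 mm above the table. Its axes are the bed's. Free all round. The platen is an aluminium plate 120 x 200 mm carrying a circuit board, its top 82 mm above the table, about 0.6 kg.
- plunger (a joint): how far the detent's spring ball (12 mm steel ball in a small dark block beyond the platen's far edge) is pressed back, m: about 0.0039 riding on the platen's straight edge, about 0.001 seated in the 4 mm deep V notch of that edge (sides at 30 degrees to the edge: 1 mm off centre presses it back 0.6 mm). Noisy reading.
- lever (a joint): angle of the snap-off lever, rad: 0 would be flat to the right (bed -y), 1.571 upright, more leans left toward the platen; turns from 0.26 to 2.5, stays where left (stiff, about 1.6 N at the knob). Starts between 1.75 and 2.25. 60 degrees is 1.047, leaning right. Its round dial has a mark every 15 degrees, long ones every 30.
- lever_knob (a point): centre of the black ball knob, 28 mm across, at the end of the 10 mm steel lever rod, 100 mm from the pivot
- lever_pivot (a point): centre of the lever's hinge, 85 mm above the table. The hinge runs along the bed's x axis; the lever swings in the upright plane along the bed's y through this point. Its axes are the bed's. The dial disc (radius 62 mm) stands 17 to 20 mm on the robot's side of this point; pod below 50 x 60 x 30 mm.
- puck: white plastic disc, 60 mm across, 20 mm thick, lying on the bed on the robot's side of the slide; origin at the centre of its underside. Leave alone.
- clip_tub: clear open tub of metal clips, 110 x 110 x 120 mm high, on the table to the left of the printer; origin at the centre of its underside. Leave alone.
- beaker: glass beaker, 66 mm across, 90 mm high, on the table to the right of the printer; origin at the centre of its underside. Leave alone.
- flux_jar: white screw-top jar, 56 mm across, 70 mm high, on the far part of the bed; origin at the centre of its underside. Leave alone.
- lever_pod: grey pod that carries the lever and its dial, fixed on the right part of the bed; origin at the centre of its underside, 50 mm above the table

How it is judged:
By the outcome, as a careful person would: the job done as asked, in the order asked, and still so for the second after the job is handed in, while the arm keeps its last pose, push and grip.
It also fails if it takes over 67 s, if anything falls off the work surface, if the arm or the gripper's body presses on something with over 40 N, if the wrist force passes 120 N, or if a joint passes its speed limit or range.

## Working session

There is one attempt and no reset: what is moved stays moved. The work goes in short steps, Python scripts to look and compute and a shell command to move; the robot and the scene stay as the last step left them, time stands still between calls to the robot, and variables do not carry over. Pictures are saved under pics/ and viewed, at most 10 in all, crops included, and the job is handed in when it is done.

```bash
mkdir -p pics
cat > h.py <<'E'
from bench import *
import numpy as np, cv2, json
def snap(n,f):
    s=snapshot(n); cv2.imwrite('pics/'+f+'.png',s['frame']); np.savez('pics/'+f+'.npz',K=s['K'],T=s['camera_from_world']); return s
def ray(f,u,v,z):
    d=np.load('pics/'+f+'.npz');K,T=d['K'],d['T'];R,t=T[:3,:3],T[:3,3]
    c=-R.T@t; r=R.T@np.linalg.inv(K)@[u,v,1]; return c+r*(z-c[2])/r[2]
def proj(f,p):
    d=np.load('pics/'+f+'.npz');q=d['T'][:3,:3]@np.array(p)+d['T'][:3,3];q=d['K']@q;return q[:2]/q[2]
E
python3 - <<'E'
from h import *
for n in ['scene','side']:
    s=snap(n,n+'0'); T=s['camera_from_world']; print(n,-T[:3,:3].T@T[:3,3],T[2,:3])
st=state(); print({k:st[k] for k in st if k not in('tau','joint_velocities')})
E
```

```text
scene [1.33353317 0.14658531 1.010457  ] [-0.66034564 -0.09944888 -0.74434774]
side [ 0.07497234 -0.74218663  1.05450231] [ 0.37527019  0.58739913 -0.71703176]
{'clock': 0.1, 'joint_positions': array([-1.29057352,  0.33282312, -0.06471619,  1.46087552,  0.02160303,
        1.34986217, -0.08851667]), 'tcp_pos': array([0.18627983, 0.5962462 , 0.23057781]), 'eef_rot': array([[-9.54504134e-01,  2.98197505e-01, -3.27569838e-04],
       [ 2.98197680e-01,  9.54503343e-01, -1.22963258e-03],
       [-5.40068607e-05, -1.27136994e-03, -9.99999190e-01]]), 'ft_force': array([-0.24835952, -0.2176961 , -0.37725145]), 'moment': array([-0.03510882, -0.05867325, -0.01557124]), 'finger_force': 0.0, 'width': 1.002961486466533}
```

View pics/scene0.png

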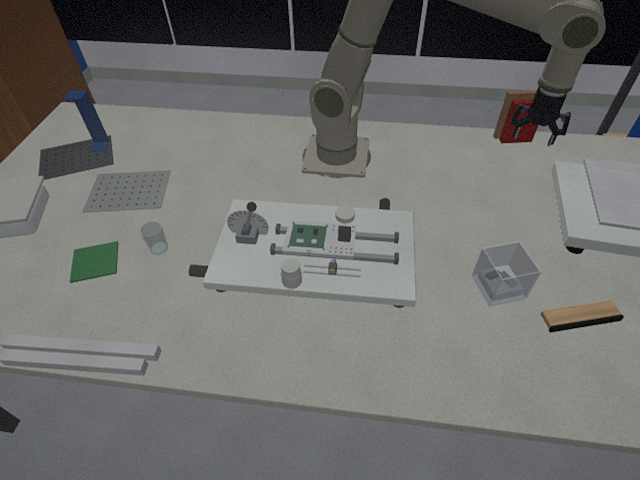

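View pics/side0.png

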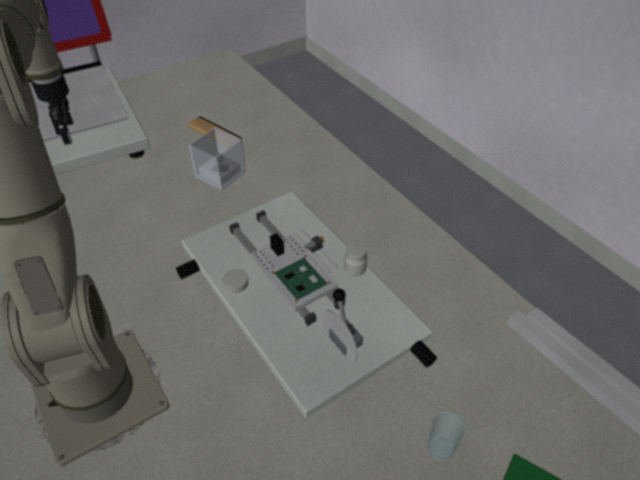

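The scene view shows the bed at (235,201)–(415,300), the lever knob near (252,207), the handle near (345,233), and the jar and disc beside the slide. I'll enlarge both.

Run:
```python
from h import *
a=cv2.imread('pics/scene0.png')[190:310,200:430]; b=cv2.imread('pics/side0.png')[190:420,170:440]
cv2.imwrite('pics/c1.png',cv2.resize(a,(782,408),interpolation=cv2.INTER_CUBIC))  #3.4
cv2.imwrite('pics/c2.png',cv2.resize(b,(702,598),interpolation=cv2.INTER_CUBIC))  #2.6
```

```text
(no output)
```

View pics/c1.png

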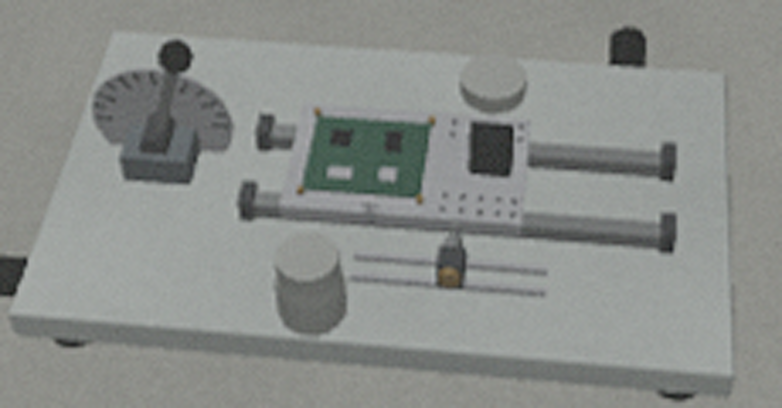

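View pics/c2.png

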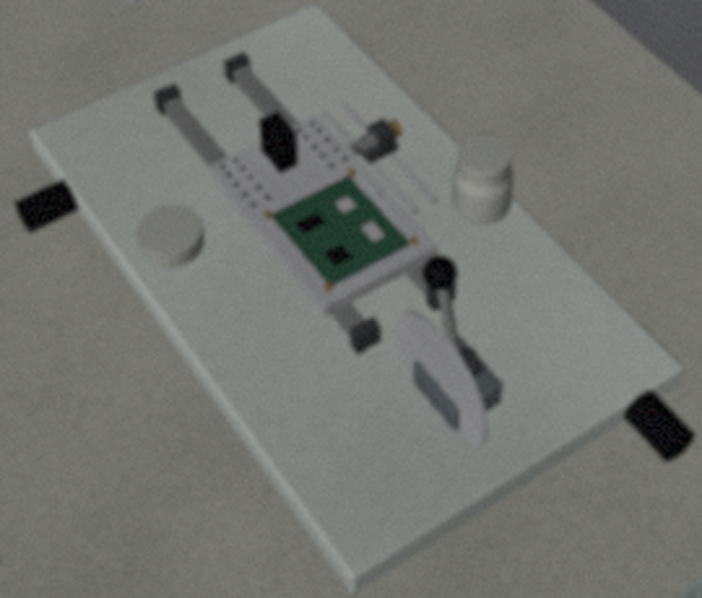

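```bash
cat >> h.py <<'E'
def tri(obs):
    A=[];b=[]
    for f,u,v in obs:
        d=np.load('pics/'+f+'.npz');P=d['K']@d['T'][:3]
        for w,i in((u,0),(v,1)):
            r=w*P[2]-P[i];r=r/np.linalg.norm(r[:3]);A.append(r[:3]);b.append(-r[3])
    return np.linalg.lstsq(np.array(A),np.array(b),rcond=None)[0]
sc=lambda x,y:('scene0',200+(x+.5)/3.4-.5,190+(y+.5)/3.4-.5)
sd=lambda x,y:('side0',170+(x+.5)/2.6-.5,190+(y+.5)/2.6-.5)
E
python3 - <<'E'
from h import *
np.set_printoptions(precision=4,suppress=True)
S=[ray(*sc(*p),.05) for p in((114,32),(726,73),(732,378),(10,320))]
D=[ray(*sd(*p),.05) for p in((352,580),(32,133),(318,8),(682,368))]
for c in(S,D):
    c=np.array(c);print(c[:,:2].tolist(),c.mean(0))
    for i,j in((0,1),(3,2)): e=c[j]-c[i];print(np.linalg.norm(e),np.degrees(np.arctan2(-e[0],e[1])))
    for i,j in((0,3),(1,2)): e=c[j]-c[i];print(np.linalg.norm(e),np.degrees(np.arctan2(e[1],e[0])))
print('knob',tri([sc(176,56),sd(440,274)]))
print('handle',tri([sc(491,149),sd(279,141)]))
print('puck top',ray(*sc(494,78),.07),ray(*sd(170,230),.07))
print('jar top',ray(*sc(307,256),.12),ray(*sd(485,155),.12))
E
```

```text
[[0.3314576974931278, -0.2981709444374796], [0.3196502901700966, 0.2787614065886893], [0.658150017254651, 0.28263579694071245], [0.6726714124215647, -0.2894624525578515]] [ 0.4955 -0.0066  0.05  ]
0.5770531626533855 1.1724427937572972
0.5722825158930813 1.454009065191338
0.3413248263547235 1.461991455812057
0.3385218990507375 0.6557657349180468
[[0.3315469792309955, -0.3012467228312054], [0.3225402963348893, 0.2729361741372214], [0.6571404329807166, 0.27609679293643374], [0.6685002935576653, -0.2935906783838018]] [ 0.4949 -0.0115  0.05  ]
0.574253532429576 0.8986728818903751
0.5698007207889193 1.1423558578826032
0.33704028105303396 1.3016152439846314
0.3346150638488952 0.541197424360365
knob [ 0.4924 -0.1802  0.1821]
handle [0.4947 0.0779 0.1078]
puck top [0.3717 0.0693 0.07  ] [0.3719 0.0681 0.07  ]
jar top [ 0.634  -0.0494  0.12  ] [ 0.6353 -0.052   0.12  ]
```

Bed centre is about (0.495,-0.009) with yaw 1.1°. The knob is at (0.492,-0.180,0.182) and the handle at (0.495,0.078), with heights as expected. Starting the approach.

```bash
python3 -m pendant '[[-0.25,-0.125,-0.07,0,0,0.25],[-0.5,-0.25,-0.15,0,0,0.5],[-0.75,-0.375,-0.25,0,0,0.75],[-1,-0.5,-0.25,0,0,1],[-1,-0.5,-0.25,0,0,1],[-1,-0.5,-0.25,0,0,1]]'
```

```text
clock: 0.7
tcp_pos: [0.3518, 0.4376, 0.282]
eef_rot: [[-0.672, 0.741, 0.002], [0.741, 0.672, -0.0], [-0.002, 0.001, -1.0]]
ft_force: [0.4, 1.2, 0.9]
width: 0.999
finger_force: 0.0
```

```bash
python3 -m pendant '[[-0.25,-0.13,0,0,0,0.25],[-0.5,-0.26,0,0,0,0.5],[-0.75,-0.4,0,0,0,0.75],[-1,-0.5,0,0,0,1],[-1,-0.5,0,0,0,1],[-1,-0.5,0,0,0,1]]'
```

```text
clock: 1.3
tcp_pos: [0.4104, 0.2237, 0.2814]
eef_rot: [[-0.214, 0.977, 0.0], [0.977, 0.214, 0.0], [0.0, 0.0, -1.0]]
ft_force: [-0.5, 0.7, -0.9]
width: 1.0
finger_force: 0.0
```

```bash
python3 -m pendant '[[-0.25,0,0,0,0,0.1],[-0.5,0,0,0,0,0.2],[-0.75,0,0,0,0,0.3],[-1,0,0,0,0,0.375],[-1,0,0,0,0,0.375]]'; python3 -m pendant '[[-0.2,0.05,0,0,0,0],[-0.4,0.1,0,0,0,0],[-0.6,0.15,0,0,0,0],[-0.75,0.2,0,0,0,0],[-0.75,0.2,0,0,0,0],[-0.75,0.2,0,0,0,0]]'
python3 - <<'E'
from h import *
s=snap('wrist','w1'); T=s['camera_from_world']; print(-T[:3,:3].T@T[:3,3],T[2,:3])
E
```

```text
clock: 1.8
tcp_pos: [0.454, 0.0263, 0.2815]
eef_rot: [[-0.016, 1.0, 0.001], [1.0, 0.016, -0.001], [-0.001, 0.001, -1.0]]
ft_force: [-0.2, 1.4, -0.6]
width: 1.002
finger_force: 0.0
clock: 2.4
tcp_pos: [0.4972, -0.1162, 0.2808]
eef_rot: [[-0.026, 1.0, -0.001], [1.0, 0.026, -0.0], [-0.0, -0.001, -1.0]]
ft_force: [-0.7, 0.2, -0.7]
width: 1.001
finger_force: 0.0
[ 0.49469907 -0.03389859  0.42196736] [ 0.00709238 -0.32286828 -0.94641733]
```

View pics/w1.png

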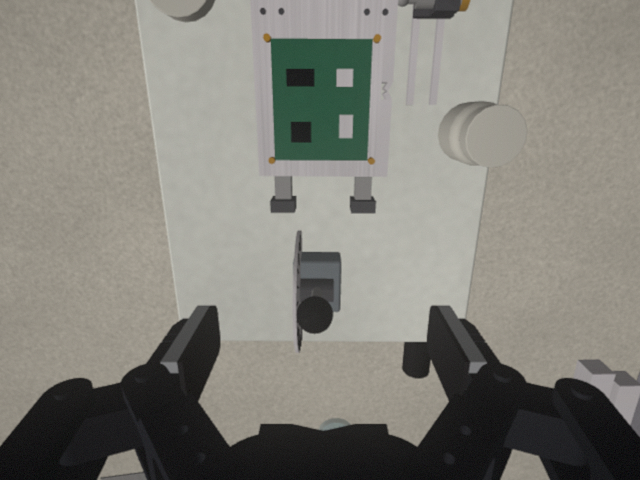

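Wrist view: the knob centre is at (315,314), the dial runs edge-on from (299,231) to (298,350), and the pod's near-platen bottom edge is at v≈253. The −y top edge is at v≈311.

Run:
```python
from h import *
from scipy.optimize import least_squares
np.set_printoptions(precision=4,suppress=True)
print('knob', tri([('w1',315,314),sc(176,56),sd(440,274)]), [ray('w1',315,314,z) for z in(.178,.182,.186)])
print('pod', ray('w1',321,253,.05), ray('w1',321,253,.08),ray('w1',321,311,.08),ray('w1',321,276,.08))
a=np.radians(1.15);X=np.array([np.cos(a),np.sin(a),0]);Y=np.array([-np.sin(a),np.cos(a),0]);Z=np.array([0,0,1])
# dial extents
def ext(px,py):
    c=np.array([px,py,.085])-X*.0185
    t=np.linspace(0,np.pi*2,400)
    P=np.array([proj('w1',c+.062*(np.cos(k)*Y+np.sin(k)*Z)) for k in t]); Q=np.array([proj('scene0',c+.062*(np.cos(k)*Y+np.sin(k)*Z)) for k in t])
    return P[:,1].min(),P[:,1].max(),Q[:,0].min(),Q[:,0].max(),Q[:,1].min()
for y in(-.210,-.206,-.202,-.198): print(y,ext(.493,y))
print(sc(93,115),sc(233,130),sc(160,71))
def res(p):
    k=np.array([p[0],p[1],.085])+.1*(-np.cos(p[2])*Y+np.sin(p[2])*Z)
    e=ext(p[0],p[1]); r=[]
    for f,u,v in[('w1',315,314),sc(176,56),sd(440,274)]: r+=list(proj(f,k)-[u,v])
    return np.array(r+[e[0]-231,e[1]-350,e[2]-sc(93,115)[1],e[3]-sc(233,130)[1]])
s=least_squares(res,[.493,-.204,1.8],diff_step=1e-3);print(s.x,s.fun)
p=s.x
for f in('w1',):print(proj(f,np.array([p[0],p[1],.085])+.1*(-np.cos(p[2])*Y+np.sin(p[2])*Z)))
```

```text
knob [ 0.4922 -0.18    0.1817] [array([ 0.492 , -0.1817,  0.178 ]), array([ 0.492 , -0.1793,  0.182 ]), array([ 0.492 , -0.1768,  0.186 ])]
pod [ 0.4957 -0.1827  0.05  ] [ 0.4956 -0.1707  0.08  ] [ 0.4972 -0.2372  0.08  ] [ 0.4962 -0.1962  0.08  ]
-0.21 (np.float64(229.9301723966505), np.float64(353.48452691057844), np.float64(226.17773471253145), np.float64(267.83065893467597), np.float64(210.11889186140567))
-0.206 (np.float64(226.21934475467245), np.float64(350.0347016106634), np.float64(227.49658382149218), np.float64(269.1594591153326), np.float64(210.2338797639621))
-0.202 (np.float64(222.47297672308545), np.float64(346.5620495423091), np.float64(228.81624772532743), np.float64(270.4890784432205), np.float64(210.348941122317))
-0.198 (np.float64(218.69578452002003), np.float64(343.0708791685573), np.float64(230.13672717935012), np.float64(271.819517676026), np.float64(210.4640760068797))
('scene0', 227.0, 223.47058823529412) ('scene0', 268.1764705882353, 227.88235294117646) ('scene0', 246.7058823529412, 210.52941176470588)
[ 0.4927 -0.2087  1.8611] [ 0.1229  0.1165 -0.3001  0.518  -0.8085  0.0924 -2.2937  2.3468 -0.3568
  0.1155]
[315.1229 314.1165]
```

```bash
python3 -m pendant '[[-0.16,-0.03,0.1,0,0,0],[-0.32,-0.033,0.2,0,0,0],[-0.32,-0.033,0.35,0,0,0],[-0.32,-0.033,0.48,0,0,0],[-0.32,-0.033,0.57,0,0,0],[-0.32,-0.033,0.595,0,0,0],[-0.32,-0.033,0.595,0,0,0],[-0.32,-0.033,0.595,0,0,0]]'
python3 -m pendant '[[0,0,0,0,0,0],[0,0,0,0,0,0],[0,0,0,0,0,0],[0,0,0,0,0,0],[0,0,0,0,0,0],[0,0,0,0,0,0],[0,0,0,0,0,0],[0,0,0,0,0,0],[0,0,0,0,0,0],[0,0,0,0,0,0]]' 0.2 25
```

```text
clock: 3.25
tcp_pos: [0.4925, -0.181, 0.1632]
eef_rot: [[-0.026, 1.0, 0.001], [1.0, 0.026, 0.0], [0.0, 0.001, -1.0]]
ft_force: [0.7, -0.1, 0.2]
width: 0.998
finger_force: 0.0
clock: 4.25
tcp_pos: [0.4921, -0.1816, 0.1626]
eef_rot: [[-0.025, 1.0, 0.001], [1.0, 0.025, 0.0], [0.0, 0.001, -1.0]]
ft_force: [0.6, 0.9, 4.9]
width: 0.309
finger_force: 24.6
```

```bash
python3 -m pendant '[[-0.04,0,-0.009,0,0,0],[-0.075,0,-0.016,0,0,0],[-0.15,0,-0.02,0,0,0],[-0.19,0,-0.017,0,0,0],[-0.225,0,-0.012,0,0,0],[-0.3,0,0.005,0,0,0],[-0.345,0,0.023,0,0,0],[-0.39,0,0.047,0,0,0],[-0.39,0,0.047,0,0,0],[-0.39,0,0.047,0,0,0]]'
python3 - <<'E'
from h import *
s=snap('wrist','w2');s=snap('scene','s2');s=snap('side','d2')
a=cv2.resize(s['frame'][0:1,0:1],(1,1))
A=cv2.imread('pics/scene0.png')
S=cv2.imread('pics/s2.png')[180:260,210:290];D=cv2.imread('pics/d2.png')[270:370,300:400]
cv2.imwrite('pics/c3.png',np.hstack([cv2.resize(S,(400,400),interpolation=3),cv2.resize(D,(400,400),interpolation=3)]))
E
```

```text
clock: 5.25
tcp_pos: [0.4937, -0.2602, 0.1528]
eef_rot: [[-0.024, 1.0, -0.0], [1.0, 0.024, -0.001], [-0.001, -0.0, -1.0]]
ft_force: [0.5, -3.7, 1.1]
width: 0.304
finger_force: 26.0
```

View pics/c3.png

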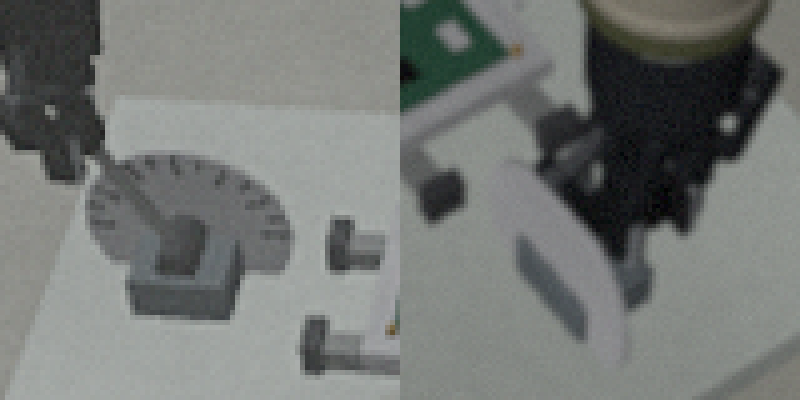

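The dial is partly hidden by the gripper, with the rod running from (185,245) to (100,155). I'll release and back off upward to the left, so the wrist camera sees the lever.

```bash
python3 -m pendant '[[0,0,0,0,0,0],[0,0,0,0,0,0],[0,0,0,0,0,0],[0,0,0,0,0,0],[0,0,0,0,0,0],[0,0,-0.1,0,0,0],[0,0,-0.3,0,0,0],[0,0,-0.5,0,0,0],[0,0,-0.6,0,0,0],[0,0,-0.6,0,0,0]]' 1
python3 -m pendant '[[0.25,0,0,0,0,0],[0.5,0,0,0,0,0],[0.75,0,0,0,0,0],[0.75,0,0,0,0,0],[0.75,0,0,0,0,0],[0.75,0,0,0,0,0]]'
python3 - <<'E'
from h import *
w=snap('wrist','w3')['frame'];s=snap('scene','s3')['frame'];snap('side','d3')
cv2.imwrite('pics/c4.png',np.hstack([cv2.resize(w[200:400,240:380],(420,600),interpolation=2),cv2.resize(s[185:255,215:259],(378,600),interpolation=2)]))
E
```

```text
clock: 6.4
tcp_pos: [0.4948, -0.2603, 0.2759]
eef_rot: [[-0.024, 1.0, 0.005], [1.0, 0.024, -0.001], [-0.001, 0.005, -1.0]]
ft_force: [-0.1, -0.1, -0.2]
width: 0.998
finger_force: 0.0
clock: 7.0
tcp_pos: [0.4898, -0.1106, 0.2725]
eef_rot: [[-0.023, 1.0, -0.001], [1.0, 0.023, -0.0], [-0.0, -0.001, -1.0]]
ft_force: [-0.0, -1.1, -0.8]
width: 1.001
finger_force: 0.0
```

View pics/c4.png

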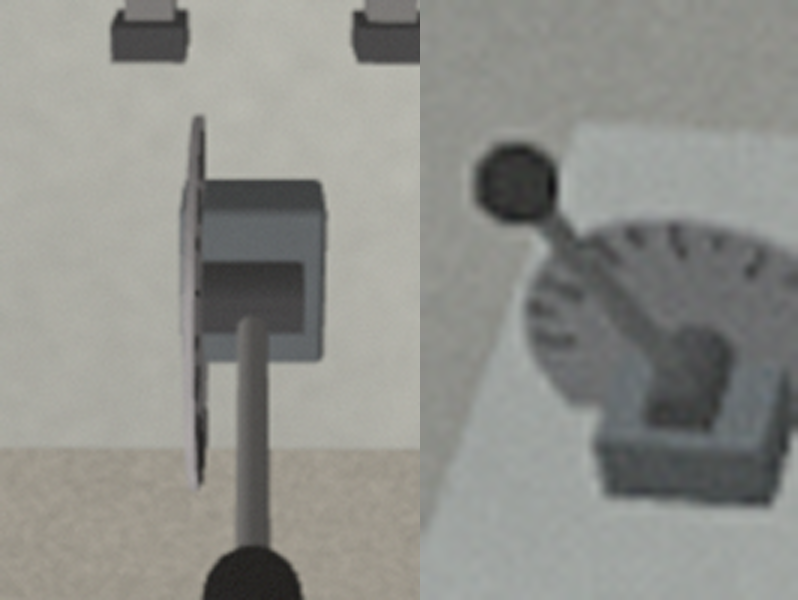

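Left: the pod's top face spans rows ~271–320 of the wrist image and the knob lies below it at u≈324. Right: the knob is at crop (96,184), leaning right along the dial. Fitting the pivot and angle from both.

Run:
```python
from h import *
from scipy.optimize import least_squares
np.set_printoptions(precision=4,suppress=True)
g=cv2.imread('pics/w3.png',0)[370:440,295:355];m=(g<45).astype(np.uint8)
n,l,st,c=cv2.connectedComponentsWithStats(m);print(st,c+[295,370])
(cx,cy)=c[1+np.argmax(st[1:,4])]+[295,370]
ku=('w3',cx,cy); ks=('s3',215+96.5/8.59-.5,185+184.5/8.57-.5)
d=cv2.imread('pics/d3.png',0); 
print('tri',tri([ku,ks]),ku,ks)
print('pod y',ray('w3',325,260,.05),ray('w3',325,270.7,.08),ray('w3',325,320.3,.08))
a=np.radians(1.15);Y=np.array([-np.sin(a),np.cos(a),0]);Z=np.array([0,0,1])
K=lambda p,t:np.array([p[0],p[1],.085])+.1*(-np.cos(t)*Y+np.sin(t)*Z)
def res(p):
    r=[]
    for f,u,v in[('w1',315,314),sc(176,56),sd(440,274)]: r+=list(proj(f,K(p,p[2]))-[u,v])
    for f,u,v in[ku,ks]: r+=list(proj(f,K(p,p[3]))-[u,v])
    for v,o,z in((260,.03,.05),(270.7,.03,.08),(320.3,-.03,.08)): r.append(proj('w3',np.array([p[0],p[1],z])+o*Y)[1]-v)
    return np.array(r)
s=least_squares(res,[.493,-.208,1.85,1.05]);print(s.x,np.degrees(s.x[3]),s.fun)
```

```text
[[   0    0   60   61 2614]
 [  13   12   32   36  884]
 [   0   55   60   15  702]] [[324.6435 398.308 ]
 [323.7557 399.7839]
 [324.9031 433.4957]]
tri [ 0.4928 -0.2527  0.1754] ('w3', np.float64(323.7556561085973), np.float64(399.7839366515837)) ('s3', 225.73399301513388, 206.02858809801634)
pod y [ 0.4927 -0.1817  0.05  ] [ 0.4925 -0.1807  0.08  ] [ 0.4939 -0.2377  0.08  ]
[ 0.4924 -0.2101  1.8736  1.1367] 65.12859922254938 [-0.2522  0.0847 -0.328   0.5373 -0.8714  0.3322  0.4728  0.104   0.2088
  0.1259 -1.4258 -0.5346  1.9834]
```

The knob sits at about 64.5–65°, so it needs about 5° more. Regrip firmer and nudge.

```bash
python3 -m pendant '[[-0.25,0,0,0,0,0],[-0.5,0,0,0,0,0],[-0.71,0,0.1,0,0,0],[-0.71,0,0.3,0,0,0],[-0.71,0,0.5,0,0,0],[-0.71,0,0.58,0,0,0],[-0.71,0,0.58,0,0,0],[-0.71,0,0.58,0,0,0]]'
python3 -m pendant '[[0,0,0,0,0,0],[0,0,0,0,0,0],[0,0,0,0,0,0],[0,0,0,0,0,0],[0,0,0,0,0,0],[0,0,0,0,0,0],[0,0,0,0,0,0],[0,0,0,0,0,0]]' 0.2 40
python3 -m pendant '[[-0.01,0,0.005,0,0,0],[-0.02,0,0.01,0,0,0],[-0.03,0,0.015,0,0,0],[-0.037,0,0.019,0,0,0],[-0.037,0,0.019,0,0,0],[-0.037,0,0.019,0,0,0]]'
```

```text
clock: 7.95
tcp_pos: [0.4936, -0.2524, 0.1575]
eef_rot: [[-0.023, 1.0, 0.0], [1.0, 0.023, -0.001], [-0.001, 0.0, -1.0]]
ft_force: [-0.7, 0.0, 0.1]
width: 0.999
finger_force: 0.0
clock: 8.75
tcp_pos: [0.4936, -0.2521, 0.1573]
eef_rot: [[-0.024, 1.0, 0.0], [1.0, 0.024, -0.0], [-0.0, 0.0, -1.0]]
ft_force: [-1.8, -1.6, 5.3]
width: 0.303
finger_force: 39.1
clock: 9.35
tcp_pos: [0.4937, -0.2594, 0.1533]
eef_rot: [[-0.024, 1.0, 0.0], [1.0, 0.024, -0.0], [-0.0, 0.0, -1.0]]
ft_force: [-1.4, -2.1, 4.5]
width: 0.302
finger_force: 39.1
```

```bash
python3 -m pendant '[[0,0,0,0,0,0],[0,0,0,0,0,0],[0,0,0,0,0,0],[0,0,0,0,0,0],[0,0,0,0,0,0],[0,0,-0.1,0,0,0],[0,0,-0.3,0,0,0],[0,0,-0.5,0,0,0],[0,0,-0.7,0,0,0],[0,0,-0.7,0,0,0]]' 1
python3 -m pendant '[[0.25,0,0,0,0,0],[0.5,0,0,0,0,0],[0.6,0,0,0,0,0],[0.6,0,0,0,0,0],[0.6,0,0,0,0,0],[0.6,0,0,0,0,0]]'
python3 - <<'E'
from h import *
np.set_printoptions(precision=4,suppress=True)
w=snap('wrist','w4')['frame'];s=snap('scene','s4')['frame'];d=snap('side','d4')['frame']
P=[]
for f in('w4','s4','d4'):
    print(f,proj(f,[.4938,-.2593,.172]),proj(f,[.4928,-.2527,.1754]),proj(f,[.4927,-.2095,.085]))
cv2.imwrite('pics/c5.png',np.hstack([cv2.resize(w[180:420,230:390],(400,600),interpolation=2),cv2.resize(s[185:255,215:259],(378,600),interpolation=2)]))
E
```

```text
clock: 10.35
tcp_pos: [0.4954, -0.2603, 0.2981]
eef_rot: [[-0.024, 1.0, 0.007], [1.0, 0.024, -0.002], [-0.002, 0.007, -1.0]]
ft_force: [1.1, 1.1, 0.3]
width: 1.002
finger_force: 0.0
clock: 10.95
tcp_pos: [0.4906, -0.1404, 0.2929]
eef_rot: [[-0.023, 1.0, -0.0], [1.0, 0.023, -0.0], [-0.0, -0.0, -1.0]]
ft_force: [-0.3, -1.3, -1.0]
width: 0.995
finger_force: 0.0
w4 [324.5695 357.5452] [323.5814 353.5653] [324.331  263.6053]
s4 [223.6339 207.0605] [225.8125 206.1152] [245.7714 229.8484]
d4 [361.9268 323.9835] [359.5935 320.8947] [345.3022 332.3376]
```

View pics/c5.png

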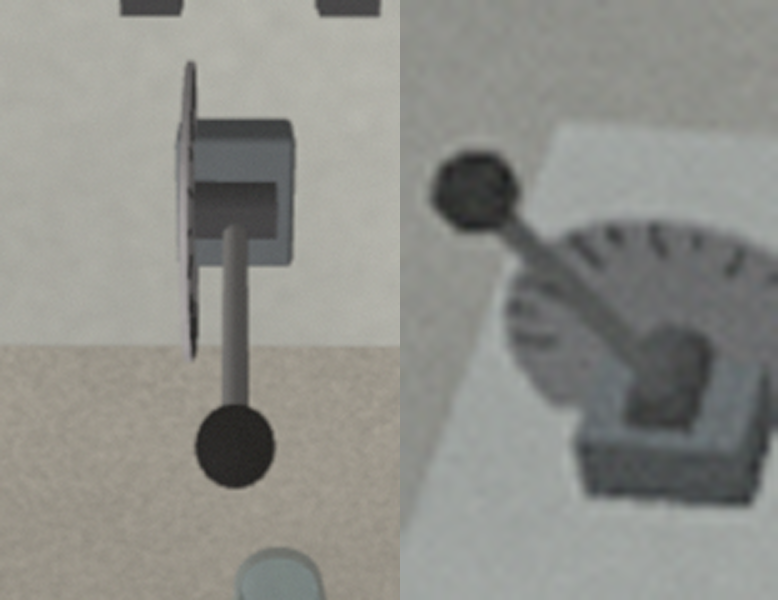

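Knob centre is now (323.8,358.1) in the wrist view and (223.3,207.0) in the scene view. I'll refit, and take the handle position at the same time.

Run:
```python
from h import *
from scipy.optimize import least_squares
np.set_printoptions(precision=4,suppress=True)
a=np.radians(1.15);Y=np.array([-np.sin(a),np.cos(a),0]);Z=np.array([0,0,1]);X=np.array([np.cos(a),np.sin(a),0])
K=lambda p,t:np.array([p[0],p[1],.085])+.1*(-np.cos(t)*Y+np.sin(t)*Z)
def res(p):
    r=[]
    for f,u,v in[('w1',315,314),sc(176,56),sd(440,274)]: r+=list(proj(f,K(p,p[2]))-[u,v])
    for f,u,v in[('w3',323.8,398.5),('s3',225.73,206.03)]: r+=list(proj(f,K(p,p[3]))-[u,v])
    for f,u,v in[('w4',323.8,358.1),('s4',223.3,206.96)]: r+=list(proj(f,K(p,p[4]))-[u,v])
    for v,o,z in((260,.03,.05),(270.7,.03,.08),(320.3,-.03,.08)): r.append(proj('w3',np.array([p[0],p[1],z])+o*Y)[1]-v)
    for v,o,z in((228,.03,.05),(234.2,.03,.08),(285.8,-.03,.08)): r.append(proj('w4',np.array([p[0],p[1],z])+o*Y)[1]-v)
    return np.array(r)
s=least_squares(res,[.493,-.208,1.85,1.05,1.05]);print(s.x,np.degrees(s.x[2:]),s.fun)
k=tri([('w4',323.8,358.1),('s4',223.3,206.96)]);print(k,np.degrees(np.arcsin((k[2]-.085)/.1)))
k0=tri([('w1',315,314),sc(176,56),sd(440,274)])
# known radius circle through both knob positions
f=least_squares(lambda q:[np.hypot(k[1]-q[0],k[2]-.085+q[1])-.1,np.hypot(k0[1]-q[0],k0[2]-.085+q[1])-.1,q[1]/10],[-.209,0]).x;print(f,np.degrees(np.arctan2(k[2]-.085+f[1],f[0]-k[1])))
c=np.array([s.x[0],s.x[1],.085])-.017*X
t=np.linspace(0,2*np.pi,721);P=np.array([proj('w4',c+.062*(np.cos(q)*Y+np.sin(q)*Z)) for q in t]);print('dial',P[:,1].min(),P[:,1].max(),'meas 204.8 323')
```

```text
[ 0.4923 -0.2098  1.8708  1.15    1.039 ] [107.1898  65.8883  59.5331] [-0.3187  0.0962 -0.3139  0.5042 -0.9014  0.3042  0.3774  0.4053  0.7141
  0.0047  0.2208 -0.0252  0.0236  0.1682 -1.6911 -0.8174  1.7284 -1.8406
  0.7976  1.7704]
[ 0.4931 -0.2604  0.1715] 59.89165754156461
[-0.2087 -0.0009] 58.85538313576978
dial 203.97890122740935 325.28048786020486 meas 204.8 323
```

Lever is at about 59.5° by the fit, 59.9° by height. Next the handle: fly over it and check from near.

```bash
python3 -m pendant '[[0.25,0,0,0,0,0],[0.5,0,0,0,0,0],[0.75,0,0,0,0,0],[1,0,0,0,0,0],[1,0,0,0,0,0]]' 1
python3 -m pendant '[[0.2,0.01,0,0,0,0.01],[0.35,0.02,0,0,0,0.01],[0.35,0.02,0,0,0,0.01],[0.35,0.02,0,0,0,0.01]]'
python3 - <<'E'
from h import *
w=snap('wrist','w5')['frame']
cv2.imwrite('pics/c6.png',cv2.resize(w[100:420,140:500],(675,600),interpolation=2))
print(proj('w5',[.4947,.0779,.127]))
E
```

```text
clock: 11.6
tcp_pos: [0.4852, 0.0677, 0.2925]
eef_rot: [[-0.034, 0.999, -0.001], [0.999, 0.034, 0.001], [0.001, -0.001, -1.0]]
ft_force: [0.2, -0.3, -0.5]
width: 1.001
finger_force: 0.0
clock: 12.0
tcp_pos: [0.4884, 0.1305, 0.2927]
eef_rot: [[-0.019, 1.0, -0.0], [1.0, 0.019, -0.001], [-0.001, -0.0, -1.0]]
ft_force: [-0.2, -0.8, -0.0]
width: 1.0
finger_force: 0.0
[329.62301522 265.40106095]
```

View pics/c6.png

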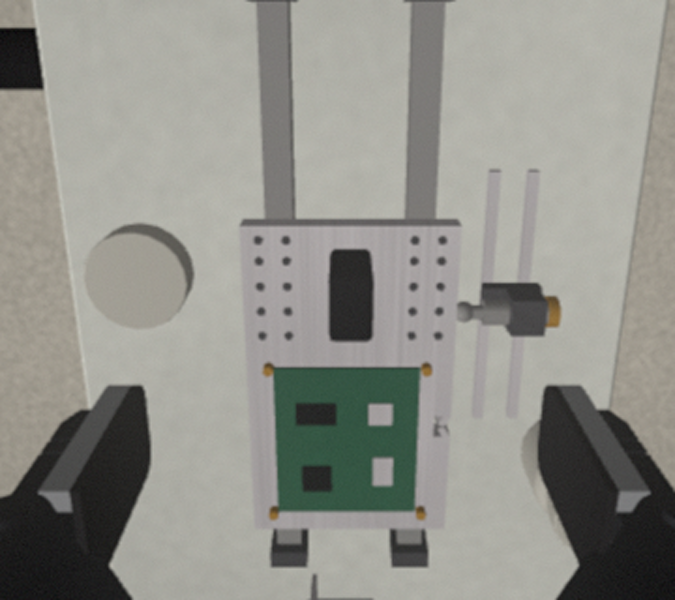

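Handle top spans crop x 330–373, with its −y top edge at y≈340. The notch in the platen edge is at about (440,427) and the ball tip at about (464,311), which gives the travel to the notch.

Run:
```python
from h import *
np.set_printoptions(precision=4,suppress=True)
q=lambda x,y,z:ray('w5',140+(x+.5)/1.875-.5,100+(y+.5)/1.875-.5,z)
print('handle -y top edge',q(351,340,.127),'+y base',q(351,250,.082),'plate +y/-y',q(350,222,.082),q(350,527,.082))
print('notch',q(440,427,.082),'ball',q(462,311,.078), 'width',q(330,340,.127),q(373,340,.127))
```

```text
handle -y top edge [0.4926 0.062  0.127 ] +y base [0.4923 0.0938 0.082 ] plate +y/-y [0.4915 0.1097 0.082 ] [ 0.4958 -0.0904  0.082 ]
notch [ 0.5478 -0.0164  0.082 ] ball [0.5561 0.0572 0.078 ] width [0.4822 0.0618 0.127 ] [0.5035 0.0622 0.127 ]
```

```bash
python3 -m pendant '[[-0.2,0.017,0,0,0,0],[-0.263,0.017,0.2,0,0,0],[-0.263,0.017,0.4,0,0,0],[-0.263,0.017,0.6,0,0,0],[-0.263,0.017,0.8,0,0,0],[-0.263,0.017,0.92,0,0,0],[-0.263,0.017,1,0,0,0],[-0.263,0.017,1,0,0,0],[-0.263,0.017,1,0,0,0]]'
python3 -m pendant '[[0,0,0.02,0,0,0],[0,0,0.02,0,0,0],[0,0,0.02,0,0,0],[0,0,0.02,0,0,0],[0,0,0.02,0,0,0],[0,0,0.02,0,0,0],[0,0,0.02,0,0,0],[0,0,0.02,0,0,0],[0,0,0.02,0,0,0]]' 0 50
```

```text
clock: 12.95
tcp_pos: [0.493, 0.0774, 0.0937]
eef_rot: [[-0.018, 1.0, 0.0], [1.0, 0.018, -0.0], [-0.0, 0.0, -1.0]]
ft_force: [-0.1, -0.5, -0.0]
width: 0.999
finger_force: 0.0
clock: 13.85
tcp_pos: [0.4927, 0.0786, 0.0895]
eef_rot: [[-0.019, 1.0, 0.0], [1.0, 0.019, 0.0], [0.0, 0.0, -1.0]]
ft_force: [-1.2, -0.4, 5.9]
width: 0.253
finger_force: 49.0
```

```bash
python3 -m pendant '[[0.03,0,0,0,0,0],[0.06,0,0,0,0,0],[0.1,0,0,0,0,0],[0.14,0,0,0,0,0],[0.18,0,0,0,0,0],[0.22,0,0,0,0,0],[0.26,0,0,0,0,0],[0.29,0,0,0,0,0],[0.3,0,0,0,0,0],[0.3,0,0,0,0,0]]'; python3 -m pendant '[[0,0,0,0,0,0],[0,0,0,0,0,0]]'
```

```text
clock: 14.85
tcp_pos: [0.4916, 0.1386, 0.0895]
eef_rot: [[-0.019, 1.0, 0.0], [1.0, 0.019, 0.0], [0.0, 0.0, -1.0]]
ft_force: [-2.7, -1.1, 6.5]
width: 0.251
finger_force: 49.1
clock: 15.05
tcp_pos: [0.4916, 0.1386, 0.0895]
eef_rot: [[-0.019, 1.0, 0.0], [1.0, 0.019, 0.0], [0.0, 0.0, -1.0]]
ft_force: [-2.6, 0.3, 5.8]
width: 0.253
finger_force: 49.1
```

```bash
for i in 1; do
python3 -m pendant '[[0.01,0,0,0,0,0],[0.01,0,0,0,0,0],[0.01,0,0,0,0,0]]' | grep -E 'tcp|ft'
python3 -m pendant '[[0.01,0,0,0,0,0],[0.01,0,0,0,0,0],[0.01,0,0,0,0,0]]' | grep -E 'tcp|ft'
python3 -m pendant '[[0.005,0,0,0,0,0],[0.005,0,0,0,0,0],[0.005,0,0,0,0,0]]' | grep -E 'tcp|ft'
python3 -m pendant '[[0.005,0,0,0,0,0],[0.005,0,0,0,0,0],[0.005,0,0,0,0,0]]' | grep -E 'tcp|ft'
python3 -m pendant '[[0.005,0,0,0,0,0],[0.005,0,0,0,0,0],[0.005,0,0,0,0,0]]' | grep -E 'tcp|ft'
python3 -m pendant '[[0.005,0,0,0,0,0],[0.005,0,0,0,0,0],[0.005,0,0,0,0,0]]' | grep -E 'tcp|ft'; done
```

```text
tcp_pos: [0.4915, 0.1404, 0.0895]
ft_force: [-1.6, -0.9, 6.7]
tcp_pos: [0.4915, 0.1425, 0.0895]
ft_force: [-2.5, -1.3, 5.0]
tcp_pos: [0.4915, 0.1439, 0.0895]
ft_force: [-1.7, 1.0, 5.8]
tcp_pos: [0.4915, 0.1454, 0.0895]
ft_force: [-2.1, 3.4, 4.5]
tcp_pos: [0.4914, 0.1467, 0.0895]
ft_force: [-2.6, 4.5, 6.0]
tcp_pos: [0.4914, 0.1479, 0.0895]
ft_force: [-2.6, 5.1, 5.3]
```

The force turned to +y, so the ball is drawing the platen into the notch. Continuing in 1 mm steps until it changes sign.

```bash
python3 -m pendant '[[0.005,0,0,0,0,0],[0.005,0,0,0,0,0],[0.005,0,0,0,0,0]]' | grep -E 'tcp|ft'
python3 -m pendant '[[0.005,0,0,0,0,0],[0.005,0,0,0,0,0],[0.005,0,0,0,0,0]]' | grep -E 'tcp|ft'
python3 -m pendant '[[0.005,0,0,0,0,0],[0.005,0,0,0,0,0],[0.005,0,0,0,0,0]]' | grep -E 'tcp|ft'
```

```text
tcp_pos: [0.4914, 0.1489, 0.0895]
ft_force: [-1.5, 5.8, 4.6]
tcp_pos: [0.4914, 0.1497, 0.0895]
ft_force: [-2.9, 4.3, 5.4]
tcp_pos: [0.4914, 0.15, 0.0895]
ft_force: [-2.5, 2.6, 5.5]
```

```bash
python3 -m pendant '[[0.003,0,0,0,0,0],[0.003,0,0,0,0,0],[0.003,0,0,0,0,0]]' | grep -E 'tcp|ft'
python3 -m pendant '[[0.003,0,0,0,0,0],[0.003,0,0,0,0,0],[0.003,0,0,0,0,0],[0.003,0,0,0,0,0],[0.003,0,0,0,0,0],[0.003,0,0,0,0,0]]' | grep -E 'tcp|ft'
python3 - <<'E'
from h import *
for i in range(3): print(state()['ft_force'],state()['tcp_pos']); snapshot('side')
E
```

```text
tcp_pos: [0.4914, 0.1501, 0.0895]
ft_force: [-2.6, 0.2, 7.8]
tcp_pos: [0.4914, 0.1503, 0.0895]
ft_force: [-3.0, -2.1, 8.0]
[-2.98612567 -2.08151212  8.04723241] [0.49137209 0.15028564 0.08947535]
[-3.11134709 -1.08150421  7.22028953] [0.49134645 0.15027821 0.08946215]
[-2.60010299 -0.72902965  8.14150642] [0.49139223 0.15032082 0.08950527]
```

Run:
```python
from h import *
s=snap('scene','s9')['frame'];cv2.imwrite('pics/c9.png',cv2.resize(s[185:305,210:400],(790,500),interpolation=2))
```

```text
(no output)
```

View pics/c9.png

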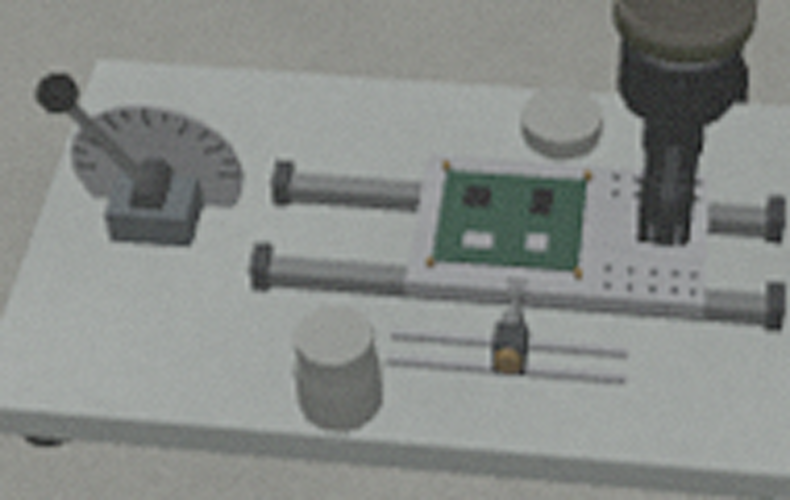

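The ball at (515,295) sits in the notch. The knob is unchanged at (57,92), and the disc and jar are where they were.

```bash
python3 -c "
from bench import *
print(finish_job())"
```

```text
the job is handed in; nothing more can be done
None
```

The job is handed in: the snap-off lever is released at about 60° (about 59.5–60° measured from the images), and the platen rests in the notch after about 72 mm of slide, with the gripper still holding the handle.

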